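# Lock a circuit board in its carrier and hold it tipped up at the index

### The job

On the board stand, swing the clip shut across the circuit board until its end rests fully in its catch, while the carrier still lies flat. Then lift the carrier by its bar handle until it lies at the same angle as the index arm beside it, and finish while still holding it there by the handle, steady, for the underside to be inspected. Leave the index arm where it is set and do not disturb the other things on the bench.

Things in the scene. Friction and masses are not known exactly. Their poses are not given: they have to be found in the camera images.
- stand: Board stand, fixed to the bench: grey base plate 175 x 230 mm, 12 mm thick, with two blue hinge posts at its edge nearest the robot. Origin: on the blue mat (mat 3 mm thick), directly under the middle of the hinge axis. Its x axis points from the hinge to the carrier's free end, y to the left seen from the robot, z up. The hinge axis runs along y, 60 mm above the origin. The base covers x -30 to +145 mm, y -115 to +115 mm
- carrier (a joint): Rise of the carrier, the hinged aluminium frame (140 mm deep, 160 mm wide, 8 mm thick, 0.25 to 0.5 kg) with a green circuit board in it: rad, 0 = lying level on its rubber rests, growing as the free end comes up (limit 1.4). Hinge almost free: it drops if let go. About the stand's hinge axis
- carrier_edge (a point): Middle of the carrier's free edge, 137 mm from the hinge axis, in the carrier's mid-plane; its x axis points away from the hinge along the carrier's plane, z is normal to the board
- handle: Grip of the bar handle at the carrier's free end: round black rubber sleeve 12 mm thick, 70 mm long along y, held between two thin side arms and turning easily about its own length, so that a hand that keeps its attitude can hold it while the carrier swings. Origin: its middle, 180 mm from the hinge axis (with the carrier level: 180 mm along the stand's x, 60 mm up). 37 mm of open gap between sleeve and frame
- clip (a joint): Swing clip that locks the board into the carrier: flat steel bar 10 mm wide, 4 mm thick, lying 11 to 15 mm above the carrier's mid-plane, turning about a pivot normal to the board, 18 mm from the hinge axis and midway across. rad, 0 = closed: against its stop, its far end in the small bracket (catch) at the middle of the free rail, pointing along the carrier's x; positive = swung open to the left (+y) (limit 1.6). Stiff pivot (about 0.05 N m), stays where it is left
- clip_pin (a point): Middle of the upright round pin on the clip by which it is pushed: 12 mm thick, 22 mm tall, 62 mm from the clip's pivot; the point is half way up the pin, 26 mm above the carrier's mid-plane (pin foot 15 mm, top 37 mm above it). The bar lies under it and chips on the board reach 8 mm above the mid-plane
- index (a joint): Angle of the index arm, the mark: a dark steel arm at the right side of the stand (104 mm right of the middle, beside a quarter-round scale) that turns about the same hinge axis as the carrier; rad, in the same sense and with the same zero as the carrier's joint. Stiff, stays as set
- index_tip (a point): Free end of the index arm, 143 mm from the hinge axis; its x axis runs along the arm
- flux_tin: low round metal tin with a lid, 66 mm across, 26 mm high. Origin: centre of its underside. Bystander, loose
- screwdriver: screwdriver, 170 mm long, lying on the mat. Origin: centre of its underside. Bystander, loose
- paper_roll: upright roll of white receipt paper, 52 mm across, 57 mm high. Origin: centre of its underside. Bystander, loose
- battery: flat black battery block 36 x 55 x 12 mm. Origin: centre of its underside. Bystander, loose
- jar: blue plastic jar, 68 mm across, 85 mm high. Origin: centre of its underside. Bystander, loose
- brush: cleaning brush, 170 mm long, lying on the bench. Origin: centre of its underside. Bystander, loose
- terminal: grey hand-held payment terminal with keys, 170 x 84 x 48 mm. Origin: centre of its underside. Bystander, loose
- shell: empty grey half of a terminal housing, 180 x 82 x 22 mm. Origin: centre of its underside. Bystander, loose

How it is judged:
On the way, in this order (a step that is already met when the one before it is completed fails the run):
1. the clip is shut in its catch while the carrier lies flat (value of joint clip below 0.07 rad and value of joint carrier below 0.1 rad), for 0.3 s.
2. the carrier is raised to the index arm's angle, the clip still shut (value of joint clip below 0.07 rad and angle between the x axis of carrier_edge and the x axis of index_tip, either way round below 0.085 rad), for 0.2 s.
At the end, for the whole second after the job is handed in: The clip is within 0.07 rad (4 deg) of its stop, the carrier is within 0.085 rad (5 deg) of the index arm's angle and still, and the fingers hold it by the sleeve of the bar handle (over 0.5 N) (all of step 2 and contact force between the fingers and handle above 0.5 N and velocity of joint carrier between -0.1 and 0.1 rad/s); the arm keeps its last pose, push and grip.
It fails at once if the index arm is pushed from its setting (over 8 mm at its tip) (distance of index_tip from where it was at the start of the episode above 0.008 m).
It fails at once if a bystander is shifted more than 25 mm (distance of any of flux_tin, screwdriver, paper_roll, battery, jar, brush, terminal, shell from where it was at the start of the episode above 0.025 m).
It also fails if it takes over 54 s, if anything falls off the work surface, if the arm or the gripper's body presses on something with over 40 N, if the wrist force passes 120 N, or if a joint passes its speed limit or range.

### The arm

A 7-joint arm with a two-finger parallel gripper is mounted at the origin on the work surface. World frame = base frame: x ahead of the robot, y to its left, z up, the work surface at z = 0. Lengths are in m, angles in rad, forces in N, time in s.
With the tool pointing down it reaches from about 0.4 to 0.85 m from the base axis. Payload 4.5 kg.
Tool frame: the origin (TCP) lies on the mounting face of the last link; the fingertips stand 166 mm ahead of it and the grasp point (between the pads) lies 147 mm ahead of it; z points along the fingers, y is the line along which they close (so a half turn about z gives the same grasp; the last joint's range is limited). The gripper opens to 88 mm and grips with 3 to 60 N. Pads are 18 mm wide; open, the fingers measure 123 mm over their backs; the gripper's body (75 mm by 187 mm) begins 45 mm behind the grasp point.
Start: joints at [1.331, 0.689, -0.195, 1.565, 0.157, 0.902, -0.215], TCP at [0.169, -0.602, 0.405] pointing down, gripper open.
Joint ranges: [-3.01, 3.01], [-0.46, 2.08], [-1.47, 1.51], [0.13, 2.56], [-1, 4.14], [0.04, 2.09], [-2.66, 2.66]. Speed limits (rad/s): [2.57, 2.57, 3.14, 3.14, 3.14, 3.14, 3.14].

### API

Orientations are given as a unit quaternion [x, y, z, w].
In Python, from plant import r, snapshot gives the robot as it stands. The module is installed in compiled form; this text tells all that it offers.
- The arm moves only by the tool move_arm, never from a script. Its argument "rows" is a list of rows, each a list of 5 numbers: the shift along the tool's x, y, z in m, then the turn about the tool's z in rad, then the finger opening in m, from 0 to 0.0881. In form: [[dx, dy, dz, spin, claw], ...]. A call has 1 to 10 rows; each row shifts and turns the commanded pose from where the row before left it, along the tool's axes as they then stand; what a row does not reach is not made up. A row lasts 1/12 s, in which the tool goes at most 41.7 mm and 7.16 degrees, less where a joint would pass 70% of its speed; a pose out of reach is approached as far as the arm can. A call with a gripper value outside its range is refused whole. The fingers move at their own pace and stop on an object; "newtons" is the grip in N (left out, the last holds). Time passes only in rows, so rows that do not move let the fingers close. It gives the time, the measured TCP pose, the force, the opening and the grip force at its end, in the units of the state.
- r.get_state(): the state, without advancing time (a new reading comes with each control period).
- snapshot(name): name is "scene" or "top" or "wrist"; returns a dict with "color" (400x640x3 uint8, red, green, blue), "depth" (400x640 float32, m along the optical axis (not along the pixel's ray), 0 where there is no reading), "mtx" (3x3 intrinsics, pixels), "eye" and "orientation" of the camera in the world. Camera axes: x right, y up, looking along -z (the intrinsics and any distortion apply to the point x, -y, -z); pixel columns grow to the right and rows downward; lengths in m; the calibration is good to about 2 mm. A picture is of the moment at which its call begins.
- r.finish_job(): hands the job in; it is judged then, once.
The state is a dict: "clock": time; "q": joint angles; "qd": joint speeds; "joint_torque": joint torques, N m; "tool_pos": TCP position; "eef_rot": TCP orientation; "contact_force": force on the tool from outside, world axes, zero at the start; "moment": the same for the moment, N m; "opening": opening from 0.0 (shut) to 1.0 (fully open); "finger_force": force on a finger pad.
Only numpy, scipy, OpenCV 4.12 (cv2) and the standard library are available. Lean on these libraries where they do the work, as an engineer would, in place of code of your own. Each camera call takes 0.05 s, during which the arm holds its last target. There are 200 camera calls.

## Working session

There is one attempt and no reset: what is moved stays moved. The work goes in short steps, Python scripts to look and compute and a tool call to move; the robot and the scene stay as the last step left them, time stands still between calls to the robot, and variables do not carry over. Pictures are saved under pics/ and viewed, at most 10 in all, crops included, and the job is handed in when it is done.

Besides the shell and the picture viewer there is one more tool, called after "Request:" as a command line: name --pt "numbers of a row" for each row, then --argument value for the rest. move_arm: Moves the arm, as the interface text tells. Its arguments: {"type":"object","properties":{"rows":{"type":"array"},"newtons":{"type":"number"}},"required":["rows"]}

```bash
mkdir -p pics
cat > h.py <<'E'
import numpy as np, cv2
from plant import r, snapshot
from scipy.spatial.transform import Rotation as R
def save(s,n): cv2.imwrite(f'pics/{n}.png',cv2.cvtColor(s['color'],cv2.COLOR_RGB2BGR))
def rot(o):
    o=np.array(o); return o if o.shape==(3,3) else R.from_quat(o).as_matrix()
def pt(s,u,v,d=None):
    if d is None:
        p=s['depth'][int(v)-1:int(v)+2,int(u)-1:int(u)+2]; p=p[p>0]; d=np.median(p)
    k=s['mtx']; c=np.array([(u-k[0,2])/k[0,0]*d,-(v-k[1,2])/k[1,1]*d,-d])
    return rot(s['orientation'])@c+np.array(s['eye'])
def cloud(s):
    k=s['mtx'];v,u=np.mgrid[0:400,0:640];d=s['depth']
    c=np.stack([(u-k[0,2])/k[0,0]*d,-(v-k[1,2])/k[1,1]*d,-d],-1)
    return c@rot(s['orientation']).T+np.array(s['eye'])
E
python3 - <<'E'
from h import *
import pickle
d={}
for n in('scene','top'):
    s=snapshot(n);save(s,n+'1');d[n]=s;print(n,s['eye'],s['orientation'],s['mtx'].tolist())
pickle.dump(d,open('s1.pkl','wb'));print(r.get_state())
E
```

```text
scene [1.41726342 0.613357   1.06426297] [0.18360691 0.35387595 0.81162417 0.42699711] [[453.976191731084, 0.0, 323.5097095220492], [0.0, 453.976191731084, 199.53143832062239], [0.0, 0.0, 1.0]]
top [0.3895904  0.00349931 1.39037032] [ 0.05428775 -0.04752482 -0.69654826  0.71387306] [[451.9617196277326, 0.0, 318.2103563359308], [0.0, 451.9617196277326, 209.40946160391584], [0.0, 0.0, 1.0]]
{'clock': 0.1, 'q': array([ 1.33082555,  0.68991645, -0.19454287,  1.56622392,  0.15729625,
        0.90251356, -0.21508303]), 'qd': array([-3.47018729e-04, -3.65340624e-03, -1.20016318e-03, -2.80095926e-03,
       -1.50183149e-04, -1.37225060e-05, -3.30286208e-04]), 'joint_torque': array([-3.06526308e-03, -5.28504217e+01, -1.27166592e+00, -1.53838366e+01,
       -5.26105938e-02,  2.01822018e-03,  5.32391437e-05]), 'tool_pos': array([ 0.16888558, -0.60144717,  0.40398468]), 'eef_rot': array([ 9.90638198e-01,  1.36511042e-01, -1.65306992e-04, -8.18131983e-04]), 'contact_force': array([ 0.49200007, -0.86007668,  0.36702928]), 'moment': array([-0.03688259,  0.0303035 , -0.04046455]), 'finger_force': 0.0, 'opening': 1.0057612445106938}
```

View pics/scene1.png

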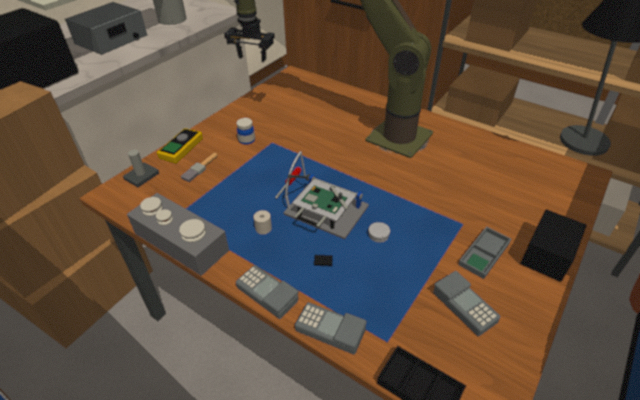

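View pics/top1.png

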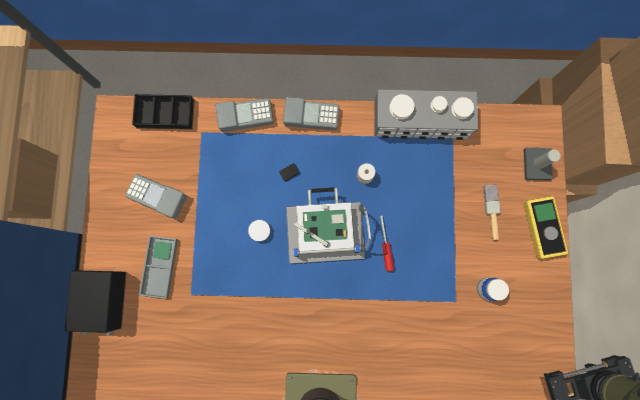

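The stand sits at about (325,232) in the top view, with the clip swung open to the left, the handle at about (322,193), the index arm at (368,230), the roll at (367,173) and the tin at (259,231). Next I'll enlarge it.

Run:
```python
import pickle,cv2,numpy as np
d=pickle.load(open('s1.pkl','rb'))
a=d['top']['color'][175:275,275:405];b=d['scene']['color'][145:245,265:395]
f=lambda i:cv2.resize(i,None,fx=6,fy=6,interpolation=cv2.INTER_CUBIC)[...,::-1]
cv2.imwrite('pics/c1.png',f(a));cv2.imwrite('pics/c2.png',f(b))
```

```text
(no output)
```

View pics/c1.png

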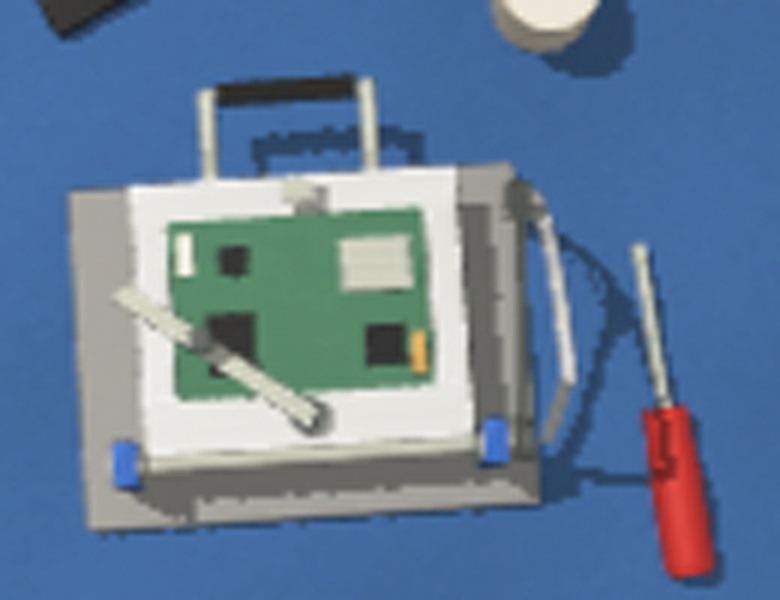

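View pics/c2.png

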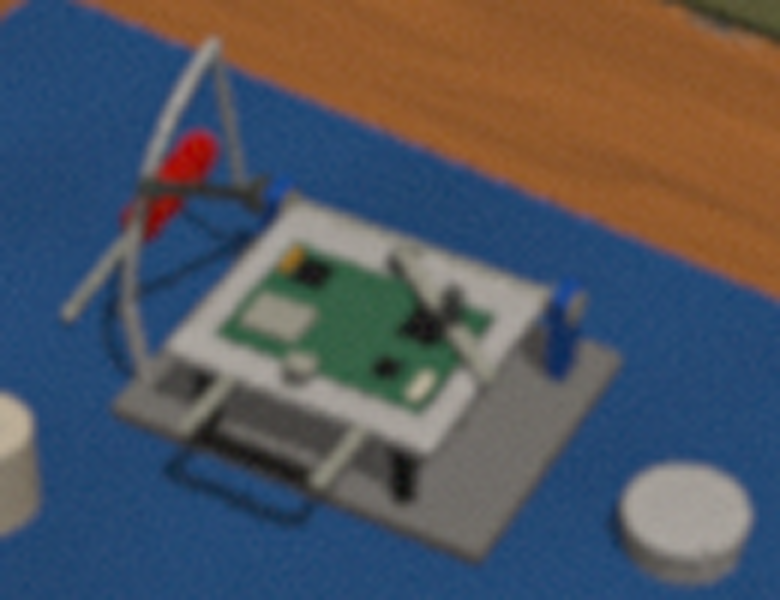

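The top crop shows the base corners (70,192), (512,165), (540,502), (90,530), the sleeve from (217,92) to (355,87), the clip pivot (315,415), the pin (203,342) and the catch (303,193). The scene crop shows the index arm from about (262,195) to its tip at (145,185).

Run:
```python
import pickle
from h import *
d=pickle.load(open('s1.pkl','rb'))
def ray(s,u,v):
    a=pt(s,u,v,1.0);e=np.array(s['eye']);return e,a-e
def atz(s,u,v,z):
    e,w=ray(s,u,v);return e+w*(z-e[2])/w[2]
T=d['top'];S=d['scene']
tc=lambda u,v:(275+(u+.5)/6-.5,175+(v+.5)/6-.5)
sc=lambda u,v:(265+(u+.5)/6-.5,145+(v+.5)/6-.5)
src=np.array([[145,115],[145,-115],[-30,-115],[-30,115]])/1e3
P=np.array([atz(T,*tc(*p),.015)[:2] for p in[(70,192),(512,165),(540,502),(90,530)]])
# rigid fit
a=src-src.mean(0);b=P-P.mean(0);th=np.arctan2((a[:,0]*b[:,1]-a[:,1]*b[:,0]).sum(),(a*b).sum())
Rm=np.array([[np.cos(th),-np.sin(th)],[np.sin(th),np.cos(th)]]);o=P.mean(0)-Rm@src.mean(0)
print('th',th,'o',o,'res',(src@Rm.T+o-P)*1e3)
for n,p,z in[('h1',(217,92),.063),('h2',(355,87),.063),('pivot',(315,415),.078),('pin',(203,340),.100),('clipend',(122,295),.078),('catch',(303,193),.078),('tin',(0,0),.03)]:
    w=atz(T,*tc(*p),z)[:2];print(n,w,'stand',Rm.T@(w-o))
# index: intersect scene rays with plane y_stand=-.104
n=np.array([*Rm[:,1],0])
for p in[(262,195),(150,187),(145,185)]:
    e,w=ray(S,*sc(*p));l=(-.104-n@(e-np.array([*o,0])))/(n@w);q=e+w*l
    x=Rm[:,0]@(q[:2]-o);print('idx',x,q[2],np.hypot(x,q[2]-.063),np.arctan2(q[2]-.063,x))
np.savez('stand',th=th,o=o,Rm=Rm)
c=cloud(T)
for nm,(u,v) in dict(tin=(259,231),roll=(367,173),jar=(497,290)).items(): print(nm,pt(T,u,v))
s=r.get_state();print(R.from_quat(s['eef_rot']).as_matrix())
```

```text
th 0.08893109231236271 o [ 0.46194768 -0.00859433] res [[ 0.72424322  0.99935135]
 [ 1.70381357 -1.61414418]
 [-0.83741474 -1.00896411]
 [-1.59064205  1.62375694]]
h1 [0.64032779 0.04241553] stand [0.18220557 0.03496564]
h2 [ 0.64448243 -0.02619646] stand [ 0.1802501  -0.03374419]
pivot [ 0.47982711 -0.00978254] stand [ 0.01770325 -0.00277146]
pin [0.51278934 0.04470445] stand [0.05537441 0.04857271]
clipend [0.5359099  0.08547096] stand [0.08202425 0.08712469]
catch [ 0.58824537 -0.00149017] stand [ 0.12642953 -0.00414091]
tin [0.69190748 0.15602422] stand [0.24367147 0.14354439]
idx -0.006286528830881469 0.054348294299017 0.010694505892182477 -2.1991675613595403
idx 0.10392293512535533 0.14107525437189772 0.12998354430582876 0.6443200004058331
idx 0.10831134998191287 0.1456579606859313 0.1362486220101377 0.6518650234458458
tin [0.51660559 0.19639618 0.02980865]
roll [ 0.70304947 -0.1279078   0.03207514]
jar [ 0.3601284  -0.49419863  0.08546302]
[[ 9.62729416e-01  2.70465835e-01 -5.50886942e-04]
 [ 2.70466376e-01 -9.62728132e-01  1.57581313e-03]
 [-1.04150742e-04 -1.66607805e-03 -9.99998607e-01]]
```

Request:
move_arm --pt "0 0 -0.006 -0.1155 0" --pt "0 0 -0.006 -0.1155 0" --pt "0 0 -0.006 -0.1155 0" --pt "0 0 -0.006 -0.1155 0" --pt "0 0 -0.006 -0.1155 0" --pt "0 0 -0.006 -0.1155 0" --pt "0 0 -0.006 -0.1155 0" --pt "0 0 -0.006 -0.1155 0" --pt "0 0 -0.006 -0.1155 0" --pt "0 0 -0.006 -0.1155 0" --newtons 20

```text
clock: 0.93
tool_pos: [0.1688, -0.6016, 0.4645]
eef_rot: [0.754, 0.657, 0.0, -0.001]
contact_force: [-0.3, 0.4, 0.6]
opening: 0.265
finger_force: 0.0
```

Request:
move_arm --pt "0 0 0 -0.1155 0" --pt "0 0 0 -0.1155 0" --pt "0 0 0 0 0"

```text
clock: 1.18
tool_pos: [0.1686, -0.6017, 0.4642]
eef_rot: [0.674, 0.739, 0.0, -0.0]
contact_force: [-0.7, -0.2, 0.4]
opening: 0.042
finger_force: 0.0
```

```bash
cat > st.py <<'E'
from h import *
f=np.load('stand.npz');s=r.get_state();M=R.from_quat(s['eef_rot']).as_matrix();p=s['tool_pos']
q=f['Rm'].T@(p[:2]-f['o'])
print('t %.2f stand x,y %.4f %.4f tip z %.4f yawerr %.4f'%(s['clock'],*q,p[2]-.166,np.arctan2(M[1,0],M[0,0])-f['th']-np.pi/2),'tilt',M[:,2].round(3),'F',s['contact_force'].round(2),'open',round(s['opening'],3),'ff',round(s['finger_force'],2),'q',s['q'].round(2))
E
python3 st.py
```

```text
t 1.18 stand x,y -0.3449 -0.5647 tip z 0.2982 yawerr 0.0026 tilt [-0.     0.001 -1.   ] F [-0.75 -0.24  0.4 ] open 0.042 ff 0.0 q [ 1.54  0.68 -0.6   1.48  0.41  1.11  0.96]
```

Request:
move_arm --pt "0.031 0.024 0 0 0" --pt "0.031 0.024 0 0 0" --pt "0.031 0.024 0 0 0" --pt "0.031 0.024 0 0 0" --pt "0.031 0.024 0 0 0" --pt "0.031 0.024 0 0 0" --pt "0.031 0.024 0 0 0" --pt "0.031 0.024 0 0 0" --pt "0.031 0.024 0 0 0" --pt "0.031 0.024 0 0 0"

```text
clock: 2.02
tool_pos: [0.381, -0.2699, 0.4647]
eef_rot: [0.676, 0.736, -0.0, -0.0]
contact_force: [1.3, -0.9, 0.5]
opening: 0.008
finger_force: 0.0
```

Request:
move_arm --pt "0.034 0.017 0 0 0" --pt "0.034 0.017 0 0 0" --pt "0.034 0.017 0 0 0" --pt "0.034 0.017 0 0 0" --pt "0.034 0.017 0 0 0" --pt "0.034 0.017 0 0 0" --pt "0.034 0.017 0 0 0" --pt "0.034 0.017 0 0 0" --pt "0.034 0.017 0 0 0" --pt "0.034 0.014 0 0 0"

```text
clock: 2.85
tool_pos: [0.5172, 0.0837, 0.4645]
eef_rot: [0.676, 0.737, -0.0, 0.0]
contact_force: [0.6, -1.1, -0.4]
opening: 0.002
finger_force: 0.0
```

```bash
python3 st.py
python3 - <<'E'
from h import *
s=snapshot('wrist');print(s['eye']);import pickle;pickle.dump(s,open('w1.pkl','wb'));save(s,'w1')
E
```

```text
t 2.85 stand x,y 0.0632 0.0870 tip z 0.2985 yawerr -0.0039 tilt [-0. -0. -1.] F [ 0.58 -1.08 -0.42] open 0.002 ff 0.0 q [ 0.14  0.53 -0.62  1.78  0.37  0.95 -0.55]
[0.5102263  0.16353345 0.44419316]
```

View pics/w1.png

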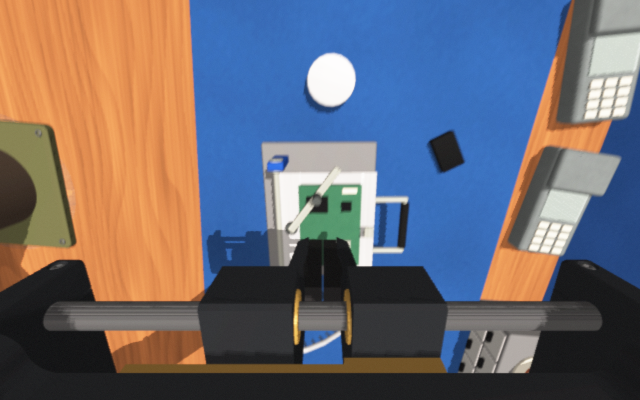

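In the wrist view the pin top is at (316,200), the pivot at (292,228), the clip end at (337,171), and the sleeve from (405,201) to (402,248).

Run:
```python
import pickle
from h import *
s=pickle.load(open('w1.pkl','rb'));f=np.load('stand.npz')
e=np.array(s['eye'])
for n,u,v,z in[('pin',316,200,.1),('piv',292,228,.078),('end',337,171,.078),('h1',405,201,.063),('h2',402,248,.063),('c1',263,142,.015),('c2',376,142,.015)]:
    w=pt(s,u,v,1)-e;q=e+w*(z-e[2])/w[2];print(n,(f['Rm'].T@(q[:2]-f['o'])).round(4),'depth z',pt(s,u,v)[2].round(3))
```

```text
pin [0.0547 0.0545] depth z 0.099
piv [0.0199 0.0059] depth z 0.077
end [0.0823 0.0874] depth z 0.077
h1 [0.1802 0.0404] depth z 0.066
h2 [ 0.1821 -0.034 ] depth z 0.068
c1 [-0.0258  0.1184] depth z 0.003
c2 [0.1435 0.1177] depth z 0.003
```

Request:
move_arm --pt "0 0 0.036 0 0" --pt "0 0 0.036 0 0" --pt "0 0 0.036 0 0" --pt "0 0 0.036 0 0" --pt "0 0 0.036 0 0" --pt "0 0 0.02 0 0" --pt "0 0 0.01 0 0" --pt "0 0 0.004 0 0" --pt "0 0 0 0 0"

```text
clock: 3.65
tool_pos: [0.5167, 0.082, 0.2506]
eef_rot: [0.675, 0.737, -0.0, 0.0]
contact_force: [-0.8, -0.1, 0.6]
opening: 0.004
finger_force: 0.0
```

```bash
python3 st.py
```

```text
t 3.65 stand x,y 0.0626 0.0853 tip z 0.0846 yawerr -0.0011 tilt [-0. -0. -1.] F [-0.82 -0.1   0.59] open 0.004 ff 0.0 q [-0.02  0.83 -0.38  1.99  0.67  0.45 -0.81]
```

Request:
move_arm --pt "-0.008 0 0 0 0" --pt "-0.008 0 0 0 0" --pt "-0.007 0.002 0 0 0" --pt "-0.007 0.002 0 0 0" --pt "-0.007 0.002 0 0 0" --pt "-0.007 0.002 0 0 0" --pt "-0.007 0.002 0 0 0" --pt "-0.006 0.001 0 0 0" --pt "-0.005 0.001 0 0 0" --pt "-0.003 0 0 0 0"

```text
clock: 4.48
tool_pos: [0.535, 0.0169, 0.251]
eef_rot: [0.676, 0.737, 0.0, 0.001]
contact_force: [3.1, 2.3, 1.0]
opening: 0.002
finger_force: 1.4
```

```bash
python3 st.py
```

```text
t 4.48 stand x,y 0.0750 0.0189 tip z 0.0850 yawerr -0.0015 tilt [ 0.001 -0.001 -1.   ] F [3.07 2.35 1.03] open 0.002 ff 1.45 q [ 0.12  0.84 -0.41  1.95  0.68  0.49 -0.69]
```

Request:
move_arm --pt "-0.002 0 0 0 0" --pt "-0.002 0 0 0 0" --pt "-0.001 0 0 0 0" --pt "0 0 0 0 0"

```text
clock: 4.82
tool_pos: [0.5351, 0.0139, 0.2509]
eef_rot: [0.675, 0.738, 0.001, 0.0]
contact_force: [3.3, 3.2, 1.2]
opening: 0.003
finger_force: 2.2
```

```bash
python3 st.py
```

```text
t 4.82 stand x,y 0.0749 0.0159 tip z 0.0849 yawerr 0.0010 tilt [ 0.001  0.001 -1.   ] F [3.3  3.16 1.16] open 0.003 ff 2.19 q [ 0.13  0.84 -0.41  1.95  0.68  0.49 -0.68]
```

Request:
move_arm --pt "-0.002 0 0 0 0" --pt "-0.001 0 0 0 0" --pt "0 0 0 0 0"

```text
clock: 5.07
tool_pos: [0.5352, 0.013, 0.2509]
eef_rot: [0.674, 0.739, 0.002, -0.001]
contact_force: [3.5, 6.3, 1.4]
opening: 0.006
finger_force: 4.4
```

```bash
python3 st.py
python3 - <<'E'
from h import *
s=snapshot('top');i=s['color'][175:275,275:405]
w=snapshot('wrist')['color'][120:270,250:430]
j=np.zeros((520,1300,3),np.uint8)
a=cv2.resize(i,(400,308),interpolation=2);b=cv2.resize(w,(400,333),interpolation=2)
j=np.zeros((333,800,3),np.uint8);j[:308,:400]=a;j[:,400:]=b
cv2.imwrite('pics/p5.png',j[...,::-1])
E
```

```text
t 5.07 stand x,y 0.0748 0.0150 tip z 0.0849 yawerr 0.0033 tilt [ 0.001  0.005 -1.   ] F [3.49 6.25 1.41] open 0.006 ff 4.44 q [ 0.14  0.84 -0.41  1.95  0.68  0.49 -0.67]
```

View pics/p5.png

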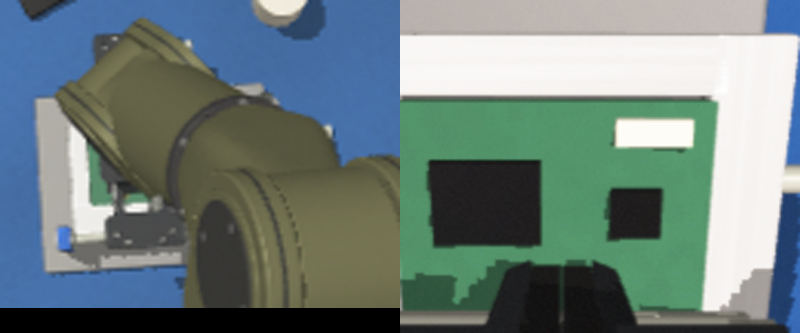

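The arm hides the clip, but the push stopped at y = 0.015 with rising force, as expected at the stop. I'll press a little more, then back off and look.

Request:
move_arm --pt "-0.002 0 0 0 0" --pt "0 0 0 0 0" --pt "0 0 0 0 0" --pt "0 0 0 0 0" --pt "0.012 0 0 0 0" --pt "0.008 0 0 0 0" --pt "0 0 -0.03 0 0" --pt "0 0 -0.03 0 0" --pt "0 0.01 -0.03 0 0.036" --pt "0 0.03 -0.01 0 0.036"

```text
clock: 6.0
tool_pos: [0.5703, 0.0315, 0.3536]
eef_rot: [0.674, 0.738, -0.003, -0.0]
contact_force: [0.4, 0.3, -0.1]
opening: 0.133
finger_force: 0.0
```

Request:
move_arm --pt "-0.006 0.024 0 0 0.036" --pt "-0.006 0.024 0 0 0.036" --pt "-0.006 0.014 0 0 0.036" --pt "0 0 0 0 0.036" --pt "0 0 0 0 0.036"

```text
clock: 6.42
tool_pos: [0.6357, 0.0188, 0.3495]
eef_rot: [0.675, 0.738, -0.002, -0.001]
contact_force: [-0.3, -0.3, 0.3]
opening: 0.408
finger_force: 0.0
```

```bash
python3 st.py
python3 - <<'E'
from h import *
import pickle
s=snapshot('top');w=snapshot('wrist');c=snapshot('scene');pickle.dump(dict(w=w,t=s,s=c),open('s2.pkl','wb'))
j=np.zeros((560,800,3),np.uint8)
j[:308,:400]=cv2.resize(s['color'][175:275,275:405],(400,308),interpolation=2)
j[:308,400:]=cv2.resize(c['color'][145:245,265:395],(400,308),interpolation=2)
j[310:560,:400]=cv2.resize(w['color'],(400,250),interpolation=3)
cv2.imwrite('pics/p6.png',j[...,::-1])
E
```

```text
t 6.42 stand x,y 0.1755 0.0118 tip z 0.1835 yawerr -0.0008 tilt [-0.004 -0.002 -1.   ] F [-0.33 -0.31  0.32] open 0.408 ff 0.0 q [ 0.19  0.82 -0.56  1.57  0.51  0.91 -0.46]
```

View pics/p6.png

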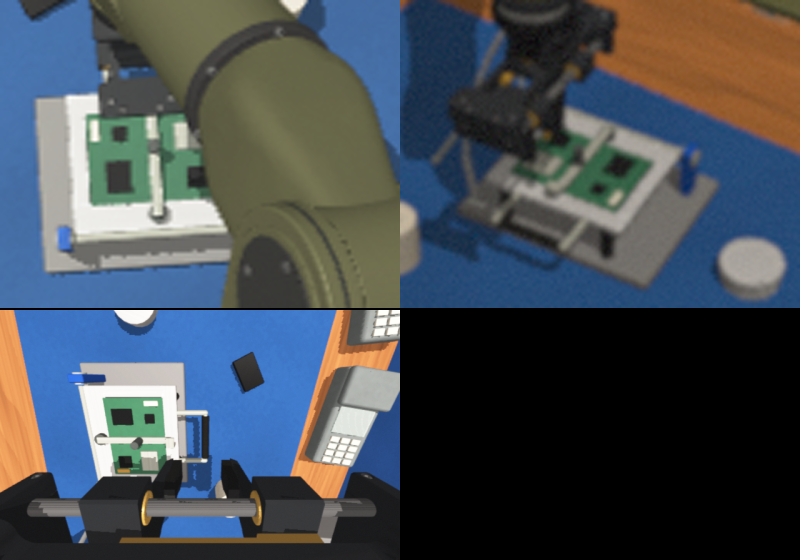

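The clip now lies along the carrier into the catch in all three views. In the wrist view the sleeve runs from about (328,165) to (328,240) in full-resolution pixels; I'll refine that numerically.

Run:
```python
import pickle
from h import *
d=pickle.load(open('s2.pkl','rb'));s=d['w'];f=np.load('stand.npz');e=np.array(s['eye'])
def at(u,v,z):
    w=pt(s,u,v,1)-e;q=e+w*(z-e[2])/w[2];return (f['Rm'].T@(q[:2]-f['o'])).round(4)
g=s['color'].sum(2)[150:245,300:350];m=g<150
n,l,st,ce=cv2.connectedComponentsWithStats(m.astype(np.uint8));k=1+st[1:,4].argmax();x,y,w,h,a=st[k];print(st[k])
print('sleeve',at(300+ce[k][0],150+ce[k][1],.065),at(300+x+w/2,150+y,.063),at(300+x+w/2,150+y+h,.063),'z',pt(s,300+ce[k][0],150+ce[k][1])[2])
for n,u,v,z in[('piv',162,206,.078),('clip mid',250,208,.078)]:print(n,at(u,v,z))
```

```text
[ 23  20  11  67 718]
sleeve [0.1791 0.0028] [0.1795 0.0354] [ 0.1799 -0.0352] z 0.06878537810398727
piv [0.0221 0.0039]
clip mid [0.1052 0.002 ]
```

Request:
move_arm --pt "-0.012 0.004 0 0 0.036" --pt "0 0 0.03 0 0.036" --pt "0 0 0.03 0 0.036" --pt "0 0 0.03 0 0.036" --pt "0 0 0.02 0 0.036" --pt "0 0 0.015 0 0.036" --pt "0 0 0.0105 0 0.036" --pt "0 0 0 0 0.036"

```text
clock: 7.23
tool_pos: [0.6407, 0.0069, 0.2131]
eef_rot: [0.675, 0.738, -0.002, -0.001]
contact_force: [-0.1, 0.2, 0.6]
opening: 0.411
finger_force: 0.0
```

```bash
python3 st.py
```

```text
t 7.23 stand x,y 0.1795 -0.0005 tip z 0.0471 yawerr 0.0000 tilt [-0.004 -0.001 -1.   ] F [-0.09  0.24  0.61] open 0.411 ff 0.0 q [ 0.16  1.   -0.46  1.62  0.63  0.68 -0.53]
```

Request:
move_arm --pt "0 0 0 0 0.005" --pt "0 0 0 0 0.005" --pt "0 0 0 0 0.005" --pt "0 0 0 0 0.005" --pt "0 0 0 0 0.005" --pt "0 0 0 0 0.005" --newtons 25

```text
clock: 7.73
tool_pos: [0.6411, 0.0077, 0.216]
eef_rot: [0.675, 0.738, -0.001, -0.0]
contact_force: [-3.8, -0.6, 5.2]
opening: 0.125
finger_force: 25.0
```

```bash
python3 st.py
python3 - <<'E'
import numpy as np
a=np.linspace(0,.65,9);x=.18*np.cos(a);z=.18*np.sin(a);print(np.c_[a[1:],np.diff(x),np.diff(z)].round(4))
E
```

```text
t 7.73 stand x,y 0.1799 0.0003 tip z 0.0500 yawerr 0.0002 tilt [-0.001 -0.001 -1.   ] F [-3.76 -0.61  5.18] open 0.125 ff 25.0 q [ 0.16  0.99 -0.46  1.62  0.63  0.68 -0.53]
[[ 8.120e-02 -6.000e-04  1.460e-02]
 [ 1.625e-01 -1.800e-03  1.450e-02]
 [ 2.438e-01 -2.900e-03  1.430e-02]
 [ 3.250e-01 -4.100e-03  1.400e-02]
 [ 4.062e-01 -5.200e-03  1.370e-02]
 [ 4.875e-01 -6.300e-03  1.320e-02]
 [ 5.688e-01 -7.400e-03  1.260e-02]
 [ 6.500e-01 -8.400e-03  1.200e-02]]
```

Request:
move_arm --pt "0 -0.0001 -0.0073 0 0.005" --pt "0 -0.0005 -0.0073 0 0.005" --pt "0 -0.0008 -0.0073 0 0.005" --pt "0 -0.001 -0.0072 0 0.005" --pt "0 -0.0013 -0.0072 0 0.005" --pt "0 -0.0016 -0.0071 0 0.005" --pt "0 -0.0019 -0.007 0 0.005" --pt "0 -0.0022 -0.007 0 0.005" --pt "0 -0.0025 -0.0069 0 0.005" --pt "0 -0.0027 -0.0068 0 0.005"

```text
clock: 8.57
tool_pos: [0.6267, 0.0063, 0.2869]
eef_rot: [0.675, 0.738, -0.0, -0.0]
contact_force: [-3.5, 0.6, -2.2]
opening: 0.127
finger_force: 25.0
```

```bash
python3 st.py
```

```text
t 8.57 stand x,y 0.1654 0.0002 tip z 0.1209 yawerr 0.0001 tilt [-0.001 -0.    -1.   ] F [-3.46  0.61 -2.2 ] open 0.127 ff 25.0 q [ 0.19  0.88 -0.51  1.65  0.57  0.77 -0.5 ]
```

Request:
move_arm --pt "0 -0.003 -0.0067 0 0.005" --pt "0 -0.0033 -0.0066 0 0.005" --pt "0 -0.0036 -0.0064 0 0.005" --pt "0 -0.0038 -0.0063 0 0.005" --pt "0 -0.0041 -0.0061 0 0.005" --pt "0 -0.0043 -0.0059 0 0.005" --pt "0 0 0 0 0.005" --pt "0 0 0 0 0.005" --pt "0 0 0 0 0.005" --pt "0 0 0 0 0.005"

```text
clock: 9.4
tool_pos: [0.6052, 0.0044, 0.3242]
eef_rot: [0.675, 0.738, -0.0, 0.0]
contact_force: [-2.9, -1.3, -2.8]
opening: 0.128
finger_force: 25.0
```

```bash
python3 st.py
python3 - <<'E'
from h import *
import pickle
s=snapshot('top');w=snapshot('wrist');c=snapshot('scene');pickle.dump(dict(w=w,t=s,s=c),open('s3.pkl','wb'))
j=np.zeros((600,800,3),np.uint8)
j[:308,:400]=cv2.resize(s['color'][175:275,275:405],(400,308),interpolation=2)
j[310:560,:400]=cv2.resize(w['color'],(400,250),interpolation=3)
j[:,400:]=cv2.resize(c['color'][135:235,265:332],(400,600),interpolation=2)
cv2.imwrite('pics/p7.png',j[...,::-1])
E
```

```text
t 9.40 stand x,y 0.1438 0.0002 tip z 0.1582 yawerr -0.0000 tilt [-0. -0. -1.] F [-2.92 -1.3  -2.77] open 0.128 ff 25.0 q [ 0.21  0.81 -0.54  1.69  0.55  0.8  -0.49]
```

View pics/p7.png

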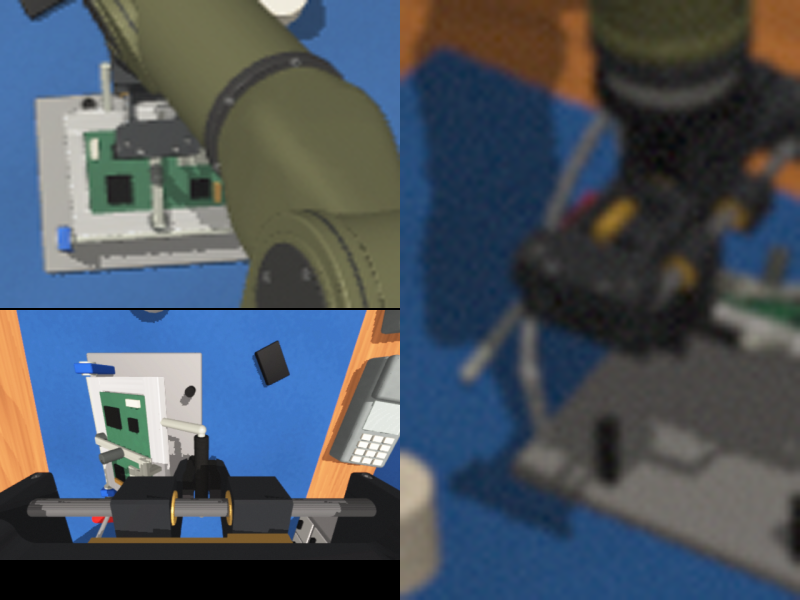

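The carrier is at about 0.645 rad by the handle's arc and the clip is still along it. The gripper hides the index arm, so I'll check its angle a second time using depth from the first pictures.

Run:
```python
import pickle
from h import *
d=pickle.load(open('s1.pkl','rb'));f=np.load('stand.npz')
for n in('scene','top'):
    s=d[n];c=cloud(s);xy=(c[...,:2]-f['o'])@f['Rm'];z=c[...,2]-.063
    col=s['color'].astype(int)
    m=(abs(xy[...,1]+.104)<.012)&(np.hypot(xy[...,0],z)<.15)&(xy[...,0]>.02)&(z>.01)&(col.max(2)<110)&(col.max(2)-col.min(2)<40)&(s['depth']>0)
    v,u=np.nonzero(m);a=np.arctan2(z[m],xy[...,0][m]);rr=np.hypot(z[m],xy[...,0][m])
    print(n,m.sum(),'ang med',np.median(a).round(3),'far',np.median(a[rr>.09]).round(3),'maxr',rr.max().round(3))
    o=np.argsort(rr)
    print(np.c_[u[o],v[o],(rr[o]*1e3).round(),a[o].round(3),(xy[...,1][m][o]*1e3).round()][::max(1,len(o)//14)])
# expected pixel of tip for given angle in scene
s=d['scene'];k=s['mtx'];M=rot(s['orientation'])
for a in(.6,.65,.7):
  for rr in(.05,.143):
    p=np.array([*(f['o']+f['Rm']@[rr*np.cos(a),-.104]),.063+rr*np.sin(a)]);q=M.T@(p-np.array(s['eye']))
    u=k[0,0]*q[0]/-q[2]+k[0,2];v=k[1,1]*-q[1]/-q[2]+k[1,2];print(a,rr,'crop',((u-265+.5)*6-.5).round(),((v-145+.5)*6-.5).round())
```

```text
scene 69 ang med 0.626 far 0.624 maxr 0.149
[[ 3.050e+02  1.770e+02  2.700e+01  5.910e-01 -9.900e+01]
 [ 3.030e+02  1.760e+02  4.600e+01  6.890e-01 -9.800e+01]
 [ 3.000e+02  1.770e+02  6.100e+01  6.070e-01 -1.000e+02]
 [ 3.000e+02  1.760e+02  6.800e+01  6.700e-01 -9.800e+01]
 [ 3.020e+02  1.610e+02  8.200e+01  1.301e+00 -1.080e+02]
 [ 3.010e+02  1.580e+02  9.200e+01  1.341e+00 -1.120e+02]
 [ 3.010e+02  1.570e+02  9.900e+01  1.332e+00 -1.100e+02]
 [ 3.000e+02  1.550e+02  1.060e+02  1.340e+00 -1.130e+02]
 [ 2.880e+02  1.830e+02  1.090e+02  3.880e-01 -1.140e+02]
 [ 2.870e+02  1.800e+02  1.170e+02  4.900e-01 -1.160e+02]
 [ 2.880e+02  1.790e+02  1.190e+02  5.310e-01 -1.120e+02]
 [ 2.860e+02  1.910e+02  1.200e+02  1.760e-01 -1.120e+02]
 [ 2.870e+02  1.780e+02  1.220e+02  5.550e-01 -1.150e+02]
 [ 2.870e+02  1.810e+02  1.250e+02  4.860e-01 -1.110e+02]
 [ 2.910e+02  1.760e+02  1.400e+02  6.610e-01 -9.400e+01]
 [ 2.900e+02  1.760e+02  1.420e+02  6.550e-01 -9.700e+01]
 [ 2.880e+02  1.760e+02  1.430e+02  6.410e-01 -1.020e+02]
 [ 2.900e+02  1.750e+02  1.490e+02  6.820e-01 -9.400e+01]]
top 58 ang 
[... 212 characters left out ...]
 -104.   ]
 [ 361.     223.      85.       0.644 -102.   ]
 [ 361.     219.      99.       0.665 -102.   ]
 [ 361.     215.     115.       0.698 -102.   ]
 [ 364.     209.     120.       0.478 -113.   ]
 [ 362.     212.     124.       0.697 -105.   ]
 [ 360.     210.     132.       0.712  -99.   ]
 [ 359.     208.     135.       0.655  -97.   ]
 [ 363.     209.     137.       0.73  -107.   ]
 [ 361.     208.     140.       0.725 -101.   ]
 [ 360.     206.     144.       0.692  -99.   ]
 [ 360.     205.     145.       0.672 -100.   ]]
0.6 0.05 crop 216.0 192.0
0.6 0.143 crop 135.0 198.0
0.65 0.05 crop 217.0 188.0
0.65 0.143 crop 139.0 185.0
0.7 0.05 crop 219.0 184.0
0.7 0.143 crop 143.0 172.0
```

Run:
```python
import pickle
from h import *
f=np.load('stand.npz');s=pickle.load(open('s3.pkl','rb'))['w'];c=cloud(s)
xy=(c[...,:2]-f['o'])@f['Rm'];z=c[...,2]-.063;col=s['color'].astype(int)
m=(xy[...,0]>.01)&(xy[...,0]<.11)&(xy[...,1]>.0)&(xy[...,1]<.078)&(z>0)&(abs(z-xy[...,0]*np.tan(.645))<.03)&(s['depth']>0)
m&=(col.min(2)>150)&(xy[...,1]>.055)
p=np.polyfit(xy[...,0][m],z[m],1);print(m.sum(),'carrier angle',np.arctan(p[0]),'offset',p[1])
w=cloud(pickle.load(open('w1.pkl','rb')))
print(r.get_state()['finger_force'])
```

```text
3177 carrier angle 0.6328342128458193 offset 0.006252618565657354
24.998275637626648
```

Request:
move_arm --pt "0 -0.0008 -0.0011 0 0.005" --pt "0 -0.0008 -0.0011 0 0.005" --pt "0 0 0 0 0.005" --pt "0 0 0 0 0.005" --pt "0 0 0 0 0.005" --pt "0 0 0 0 0.005" --pt "0 0 0 0 0.005" --pt "0 0 0 0 0.005"

```text
clock: 10.22
tool_pos: [0.6035, 0.0042, 0.3265]
eef_rot: [0.675, 0.738, -0.0, -0.0]
contact_force: [-3.9, -1.3, -3.9]
opening: 0.124
finger_force: 25.0
```

```bash
python3 st.py; python3 -c "
from plant import r
print(r.finish_job())"
```

```text
t 10.22 stand x,y 0.1421 0.0002 tip z 0.1605 yawerr 0.0000 tilt [-0. -0. -1.] F [-3.92 -1.27 -3.92] open 0.124 ff 25.0 q [ 0.22  0.8  -0.54  1.69  0.54  0.8  -0.49]
the job is handed in; nothing more can be done
None
```

The job is handed in at 10.2 s with the clip shut in its catch and the carrier held by its handle at about 0.65 rad, against about 0.65–0.66 rad measured for the index arm; no verdict came back.

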